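# Park the long instrument case behind the post

### The job

Put the long grey instrument case away in the low white bay at the back of the bench by pushing it gently with the fingertips: push its left end (as the robot sees it) forward to angle it, slide that end in behind the steel post that partly blocks the bay's open front, then push the right end in until the whole case lies inside the bay with nothing sticking out. There is fragile glass in the case, so push only: never grip it, lift it or tip it, and leave the other things on the bench where they stand.

Things in the scene. Friction and masses are not known exactly. Their poses are not given: they have to be found in the camera images.
- case: Long grey plastic instrument case with a dark seam around it and a small blank paper label on top, lying flat on the bench: 220 mm long, 30 mm wide, 28 mm high, 0.17 to 0.35 kg, slides and turns freely under a push of a few newtons. Origin at the centre of its underside; y runs along its length towards its left end, x across it (towards the bay at the start, within about 25 degrees), z up. It starts in front of the bay, to the right of the post.
- case_left_end (a point): Centre of the case's left end face, 110 mm along the case's +y and 14 mm above its underside; the end that goes in behind the post.
- case_right_end (a point): Centre of the case's right end face, 110 mm along the case's -y and 14 mm above its underside.
- bay: Low white bay fixed to the bench: a back wall and two end walls, each 8 mm thick and 36 mm high, open at the front (facing the robot) and on top; a thin dark mat marks its floor, level with the bench. Inside it is 260 mm long (its y, +y to the robot's left) and 70 mm deep (its x, pointing away from the robot). Origin at the centre of its floor: the back wall's inner face is at x = +35 mm, the open front at x = -35 mm, the end walls' inner faces at y = +130 and -130 mm.
- post: Fixed upright steel post, 60 mm high, 24 mm in diameter with a collar 30 mm in diameter around its lowest 12 mm. It stands just outside the open front of the bay, in its left half: its centre is 50 mm in front of the bay's origin, so the collar just touches the line of the open front, and 70 mm are left between the collar and the back wall. Origin at the centre of its foot.
- flask: Glass conical flask, 62 mm in diameter at the foot, 103 mm high, standing in front of the bay, left of the case. Origin at the centre of its underside. Leave it alone.
- vial: Small amber glass jar with a black cap, 28 mm in diameter, 50 mm high, standing in front of the bay's left end. Origin at the centre of its underside. Leave it alone.
- jar: Jar with a green cap, 50 mm in diameter, 75 mm high, standing beyond the bay's right end. Origin at the centre of its underside. Leave it alone.
- beaker: Open glass beaker, 68 mm in diameter, 90 mm high, standing far to the right. Origin at the centre of its underside. Leave it alone.
- mouse: Black computer mouse, 100 x 58 x 30 mm, at the left near the robot. Origin at the centre of its underside. Leave it alone.
- tip_box: Clear box with a red top full of white pipette tips, 80 x 120 x 63 mm, behind the bay. Origin at the centre of its underside. Leave it alone.

How it is judged:
By the outcome, as a careful person would: the job done as asked, in the order asked, and still so for the second after the job is handed in, with the robot touching nothing.
It also fails if it takes over 72 s, if anything falls off the work surface, if the arm or the gripper's body presses on something with over 40 N, if the wrist force passes 120 N, or if a joint passes its speed limit or range.

### The arm

A 6-joint arm with a two-finger parallel gripper is mounted at the origin on the work surface. World frame = base frame: x ahead of the robot, y to its left, z up, the work surface at z = 0. Lengths are in m, angles in degrees, forces in N, time in s.
With the tool pointing down it reaches from about 0.35 to 0.775 m from the base axis. Payload 7.3 kg.
Tool frame: the origin (TCP) lies on the centre line of the jaws, within the pads' length; the fingertips stand tips_ahead ahead of it and the grasp point (between the pads) lies 11 mm behind it (tips_ahead is the distance from the TCP to the fingertips, in m); z points along the fingers, y is the direction in which the jaws open and shut (so a half turn about z gives the same grasp; the last joint's range is limited). The gripper opens to 92 mm and grips with 3 to 60 N. Pads are 19 mm wide; open, the fingers measure 130 mm over their backs; the gripper's body (75 mm by 190 mm) begins 47 mm behind the grasp point.
Start: joints at [-8.365, 19.595, 87.324, -0, 73.075, -8.365], TCP at [0.525, 0, 0.235] pointing down, gripper open.
Joint ranges: [-145.02, 145.02], [-44.19, 115.74], [2.07, 154.8], [-57.11, 237.11], [16.16, 152.29], [-177.93, 177.93]. Speed limits (degrees/s): [147.25, 147.25, 180, 180, 180, 180].

### API

Orientations are given as [roll, pitch, yaw] about the fixed x, y, z axes, in that order (R = Rz(yaw) Ry(pitch) Rx(roll)).
In Python, from cell import * gives the robot as it stands.
- The arm moves only by the tool apply_moves, never from a script. Its arguments are lists of equal length, an entry for each row: "dp": the shift along the tool's x, y, z in mm, a list of three; "turn": the turn about the tool's z in degrees. A call has exactly 8 rows; each row shifts and turns the commanded pose from where the row before left it, along the tool's axes as they then stand; what a row does not reach is not made up. A row lasts 1/12 s, in which the tool goes at most 41.7 mm and 7.16 degrees, less where a joint would pass 70% of its speed; a pose out of reach is approached as far as the arm can. A call is refused whole if a number of a shift passes 41.7 or a number of a turn 7.16, either way. A call with a gripper value outside its range is refused whole. "claw" is the closure in counts, from 0 (fully open) to 255 (shut), set as the call begins (left out, the last holds). The fingers move at their own pace and stop on an object; "newtons" is the grip in N (left out, the last holds). Time passes only in rows, so rows that do not move let the fingers close, or fill a call up. It gives the time, the measured TCP pose, the force and the opening at its end, in the units of the state.
- get_obs(): the state, without advancing time (a new reading comes with each control period).
- snapshot(name): name is "scene" or "side" or "wrist"; returns a dict with "img" (384x512x3 uint8, red, green, blue), "range_z" (384x512 float32, m along the optical axis (not along the pixel's ray), 0 where there is no reading), "fx", "fy", "cx", "cy" (pixels), "k1" (the pictures are not rectified: a ray, as slopes to the right and down, at radius r is drawn at 1 + k1 r^2 times it, then the intrinsics apply), "extrinsics" (4x4, takes a point from world to camera coordinates); the wrist camera has in their place "T_tool_cam" (4x4, takes a point from camera to tool coordinates, whose origin is the TCP and whose axes are the flange's). Camera axes: x right, y down, z forward; pixel columns grow to the right and rows downward; lengths in m; the calibration is good to about 2 mm. A picture is of the moment at which its call begins: read the wrist's pose just before it.
- sign_off(): hands the job in, once; it reports no verdict.
Trained networks look in the newest picture that a camera, given by its name, has taken for a name from the list of things; names that differ only in an ending like _2 or _b are one class to them, and where a whole thing is asked for, a point or a joint stands for the part that bears it (a point fixed in the world has none). Each returns a list of dicts, best first, with "conf" (0 to 1); they miss things now and then, are a little off and sometimes report something else, mostly with a low value. They report only what shows in the picture. A call takes as long as a camera call.
- look_for(name, camera): "xyz" ([x, y, z] in m, in the coordinates of the camera as it stood for that picture, good to about 4 mm: the middle of the surface that is visible of it).
The state is a dict: "time": time; "joints": joint angles; "joint_velocities": joint speeds; "joint_efforts": joint torques, N m; "position": TCP position; "ee_rot": TCP orientation; "contact_force": force on the tool from outside, world axes, zero at the start; "ft_torque": the same for the moment, N m; "width": finger opening in m.
Only numpy, scipy, OpenCV 4.12 (cv2) and the standard library are available. Lean on these libraries where they do the work, as an engineer would, in place of code of your own. Each camera call takes 0.05 s, during which the arm holds its last target.

## Working session

There is one attempt and no reset: what is moved stays moved. The work goes in short steps, Python scripts to look and compute and a tool call to move; the robot and the scene stay as the last step left them, time stands still between calls to the robot, and variables do not carry over. Pictures are saved under pics/ and viewed, and the job is handed in when it is done.

Besides the shell and the picture viewer there is one more tool, called after ">>>" in YAML: its name, and indented under it one key for each argument. apply_moves: Moves the arm, as the interface text tells. Its arguments: {"type":"object","properties":{"dp":{"type":"array"},"turn":{"type":"array"},"claw":{"type":"number"},"newtons":{"type":"number"}},"required":["dp","turn"]}

```bash
ls; mkdir -p pics
python3 - <<'E'
from cell import *
import cv2
print(get_obs())
for n in ["scene","side","wrist"]:
    s=snapshot(n); cv2.imwrite(f"pics/{n}0.png",s["img"][:,:,::-1])
    print(n,{k:v for k,v in s.items() if k not in("img","range_z")})
E
```

```text
pics
{'time': 0.0, 'joints': array([-8.36553494e+00,  1.96371728e+01,  8.73775019e+01, -1.12806437e-03,
        7.30753134e+01, -8.36506270e+00]), 'joint_velocities': array([ 0.0226778 , -0.02192354,  0.11432127, -0.03880771, -0.01680943,
       -0.08919541]), 'joint_efforts': array([ 7.61924657e-04, -4.31245601e+01, -2.44219762e+01,  7.17750052e-02,
        5.59406646e-02, -1.04314388e-04]), 'position': array([5.24598319e-01, 7.22061245e-05, 2.34036638e-01]), 'ee_rot': array([-1.79910812e+02, -1.20242240e-02,  8.99998476e+01]), 'contact_force': array([-0.85156338, -0.50007807,  0.01949048]), 'ft_torque': array([0.01032955, 0.03268008, 0.00653334]), 'width': 0.0915303399109009}
scene {'fx': 461.5783818686976, 'fy': 461.5783818686976, 'cx': 255.01633351243524, 'cy': 197.95544833581116, 'k1': -0.1446375625179216, 'extrinsics': array([[-0.24229935,  0.9701984 ,  0.00246896,  0.17341077],
       [ 0.7568932 ,  0.19061888, -0.62512169, -0.36222484],
       [-0.60696269, -0.14959784, -0.7805234 ,  1.78466964],
       [ 0.        ,  0.        ,  0.        ,  1.        ]])}
side {'fx': 453.6
[... 172 characters left out ...]
50611,  0.48774765],
       [-0.21514059,  0.62248412, -0.75248126,  0.16945393],
       [ 0.23357589, -0.71536194, -0.65855873,  1.23934339],
       [ 0.        ,  0.        ,  0.        ,  1.        ]])}
wrist {'fx': 306.18184595604373, 'fy': 306.18184595604373, 'cx': 261.38185889460993, 'cy': 194.13331750519006, 'k1': -0.03175450764053095, 'T_tool_cam': array([[ 3.39573237e-04, -9.63022166e-01, -2.69421961e-01,
         7.27655981e-02],
       [ 9.99999517e-01,  5.75482461e-04, -7.96628797e-04,
        -8.50418178e-04],
       [ 9.22218802e-04, -2.69421561e-01,  9.63021896e-01,
        -1.49006020e-01],
       [ 0.00000000e+00,  0.00000000e+00,  0.00000000e+00,
         1.00000000e+00]])}
```

View pics/scene0.png

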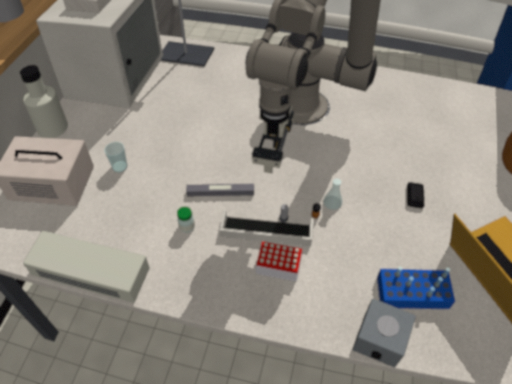

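View pics/side0.png

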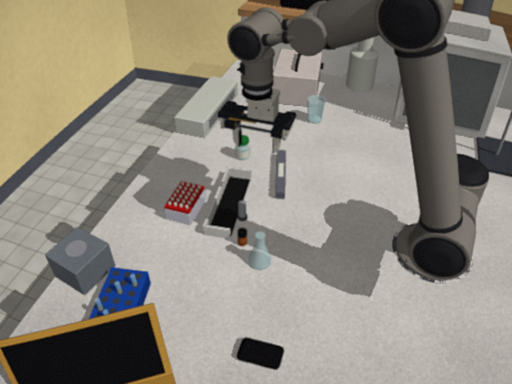

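View pics/wrist0.png

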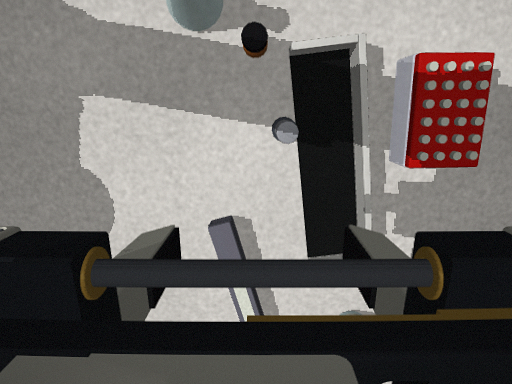

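Run:
```python
import cell
print([ (k,getattr(cell,k)) for k in dir(cell) if not k.startswith('__')])
```

```text
[('MotionError', <class 'cell.MotionError'>), ('get_obs', <function make.<locals>.<lambda> at 0x7f27f34005e0>), ('look_for', <function make.<locals>.keyed.<locals>.call at 0x7f27f34007c0>), ('sign_off', <function connect.<locals>.done at 0x7f27f3373740>), ('snapshot', <function make.<locals>.drawn_camera at 0x7f27f34000e0>), ('tips_ahead', 0.008)]
```

```bash
cat > h.py <<'E'
import numpy as np, cv2
from cell import *
from scipy.spatial.transform import Rotation as R
def Ttool(o):
    T=np.eye(4); T[:3,:3]=R.from_euler('xyz',o['ee_rot'],degrees=True).as_matrix(); T[:3,3]=o['position']; return T
def snap(n):
    o=get_obs(); s=snapshot(n)
    s['c2w']=np.linalg.inv(s['extrinsics']) if n!='wrist' else Ttool(o)@s['T_tool_cam']
    s['o']=o; return s
def K(s): return np.array([[s['fx'],0,s['cx']],[0,s['fy'],s['cy']],[0,0,1]]), np.array([s['k1'],0,0,0,0.])
def rays(s,uv):
    k,d=K(s); p=cv2.undistortPoints(np.asarray(uv,float).reshape(-1,1,2),k,d)[:,0]
    return np.c_[p,np.ones(len(p))]
def plane(s,uv,z):
    r=rays(s,uv)@s['c2w'][:3,:3].T; c=s['c2w'][:3,3]
    return c+r*((z-c[2])/r[:,2])[:,None]
def cloud(s):
    v,u=np.mgrid[:384,:512]; uv=np.c_[u.ravel(),v.ravel()]
    z=s['range_z'].ravel(); P=rays(s,uv)*z[:,None]
    P=P@s['c2w'][:3,:3].T+s['c2w'][:3,3]; P[z==0]=np.nan
    return P.reshape(384,512,3)
def proj(s,P):
    k,d=K(s); w2c=np.linalg.inv(s['c2w']); return cv2.projectPoints(np.asarray(P,float).reshape(-1,1,3),cv2.Rodrigues(w2c[:3,:3])[0],w2c[:3,3],k,d)[0][:,0]
def look(s,cam,names):
    for n in names:
        for d in look_for(n,cam)[:2]:
            p=s['c2w']@np.r_[d['xyz'],1]; print(cam,n,round(d['conf'],2),p[:3].round(3))
def caserect(s,box=(0.45,0.72,-0.30,0.05),zr=(0.022,0.034)):
    P=cloud(s).reshape(-1,3); m=(P[:,0]>box[0])&(P[:,0]<box[1])&(P[:,1]>box[2])&(P[:,1]<box[3])&(P[:,2]>zr[0])&(P[:,2]<zr[1])
    return P[m]
E
python3 - <<'E'
from h import *
for c in ["scene","side","wrist"]:
    s=snap(c); np.save(f"pics/c_{c}.npy",cloud(s))
    look(s,c,["case","case_left_end","case_right_end","bay","post","flask","vial","jar","beaker","tip_box"])
    P=cloud(s).reshape(-1,3); m=(P[:,2]>0.016)&(P[:,2]<0.033)&(P[:,0]>.42)&(P[:,0]<.9)&(abs(P[:,1])<.35)
    img=np.zeros((480,700),np.uint8); Q=P[m]
    img[((0.9-Q[:,0])*1000).astype(int).clip(0,479),((.35-Q[:,1])*1000).astype(int).clip(0,699)]=255
    cv2.imwrite(f"pics/top_{c}.png",img)
E
```

```text
scene case 0.92 [ 0.5   -0.166  0.03 ]
scene case_left_end 0.95 [ 0.501 -0.165  0.032]
scene case_right_end 0.86 [ 0.502 -0.166  0.031]
scene bay 0.25 [ 0.502 -0.164  0.03 ]
scene post 0.58 [0.562 0.049 0.036]
scene flask 0.57 [0.559 0.051 0.039]
scene flask 0.55 [0.461 0.189 0.041]
scene vial 0.71 [0.46  0.192 0.043]
scene vial 0.56 [0.523 0.141 0.044]
scene beaker 0.97 [ 0.481 -0.54   0.06 ]
scene tip_box 0.96 [0.739 0.07  0.057]
side case 0.62 [ 0.494 -0.149  0.03 ]
side case_left_end 0.94 [ 0.491 -0.149  0.029]
side case_right_end 0.8 [ 0.497 -0.153  0.028]
side case_right_end 0.18 [0.712 0.092 0.057]
side bay 0.81 [ 0.616  0.009 -0.002]
side post 0.55 [0.551 0.053 0.035]
side flask 0.76 [0.447 0.201 0.039]
side vial 0.72 [0.516 0.148 0.033]
side beaker 0.96 [ 0.469 -0.525  0.064]
side tip_box 0.94 [0.713 0.089 0.054]
side tip_box 0.27 [0.516 0.148 0.038]
wrist case 0.61 [ 0.487 -0.107  0.025]
wrist case_left_end 0.7 [ 0.488 -0.107  0.026]
wrist case_right_end 0.65 [ 0.485 -0.106  0.028]
wrist bay 0.73 [0.608 0.044 0.003]
wrist post 0.78 [0.547 0.051 0.058]
wrist flask 0.69 [0.455 0.17  0.024]
wrist jar 0.41 [ 0.654 -0.209  0.003]
wrist tip_box 0.61 [0.708 0.07  0.056]
```

>>> apply_moves:
  dp:
    - [-15,0,-22]
    - [-15,0,-22]
    - [-15,0,-22]
    - [-15,0,-22]
    - [-15,0,-22]
    - [-15,0,-22]
    - [-15,0,-22]
    - [0,0,0]
  turn: [0,0,0,0,0,0,0,0]
  claw: 255

```text
time: 2.47
position: [0.5259, -0.1076, 0.393]
ee_rot: [179.6, 0.2, 89.9]
contact_force: [-0.2, -1.0, 0.8]
width: 0.043
```

>>> apply_moves:
  dp:
    - [0,0,0]
    - [0,0,0]
    - [0,0,0]
    - [0,0,0]
    - [0,0,0]
    - [0,0,0]
    - [0,0,0]
    - [0,0,0]
  turn: [0,0,0,0,0,0,0,0]

```text
time: 3.13
position: [0.525, -0.1048, 0.3886]
ee_rot: [-180.0, -0.0, 90.0]
contact_force: [0.5, -0.2, -0.8]
width: 0.0004
```

Run:
```python
from h import *
import pickle
s=snap("wrist"); pickle.dump(s,open("pics/w1.pkl","wb")); cv2.imwrite("pics/w1.png",s["img"][:,:,::-1])
print(s['o']['position'],s['o']['ee_rot'],s['o']['width'],s['o']['time'])
look(s,"wrist",["case","case_left_end","bay","post","jar","vial","tip_box"])
s=snap("scene"); pickle.dump(s,open("pics/s1.pkl","wb")); cv2.imwrite("pics/s1.png",cv2.resize(s["img"][120:300,130:370,::-1],None,fx=3,fy=3,interpolation=cv2.INTER_CUBIC))
```

```text
[ 0.52499568 -0.10483584  0.38861551] [-1.79993127e+02 -2.81086567e-03  9.00120836e+01] 0.0004094107970188227 3.1333
wrist case 0.82 [ 0.49  -0.142  0.026]
wrist case_left_end 0.89 [ 0.493 -0.139  0.026]
wrist bay 0.81 [0.614 0.012 0.   ]
wrist post 0.67 [0.547 0.045 0.057]
wrist jar 0.98 [ 0.65  -0.216  0.04 ]
wrist tip_box 0.76 [0.711 0.065 0.056]
```

View pics/w1.png

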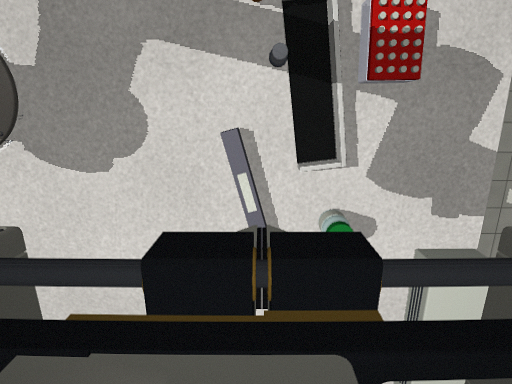

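View pics/s1.png

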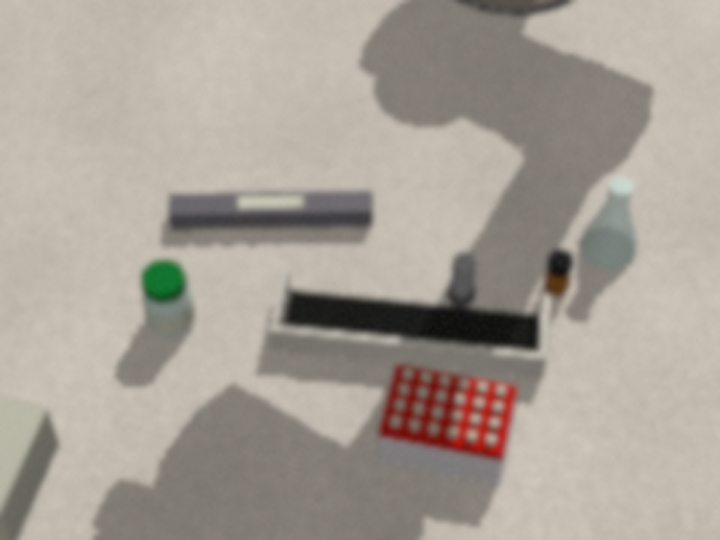

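Run:
```python
from h import *
import pickle
s=pickle.load(open("pics/w1.pkl","rb"))
f=lambda uv,z: print(np.c_[uv,plane(s,uv,z)[:,:2].round(4)])
P=cloud(s)
for (u,v) in [(235,150),(247,193),(255,215),(315,100),(278,48),(340,100)]: print(u,v,P[v,u].round(4))
cv2.imwrite("pics/w1z.png",cv2.resize(s["img"][0:250,200:400,::-1],None,fx=3,fy=2.4*1,interpolation=cv2.INTER_CUBIC))
Q=P.reshape(-1,3); m=(Q[:,2]>.023)&(Q[:,2]<.033)&(Q[:,0]>.42)&(Q[:,0]<.56)&(Q[:,1]>-.26)&(Q[:,1]<0)
r=cv2.minAreaRect(Q[m][:,:2].astype(np.float32)); print(m.sum(),r, cv2.boxPoints(r).round(3))
s=pickle.load(open("pics/s1.pkl","rb"));Q=cloud(s).reshape(-1,3); m=(Q[:,2]>.022)&(Q[:,2]<.036)&(Q[:,0]>.42)&(Q[:,0]<.56)&(Q[:,1]>-.28)&(Q[:,1]<0)
r=cv2.minAreaRect(Q[m][:,:2].astype(np.float32)); print(m.sum(),r, cv2.boxPoints(r).round(3))
```

```text
235 150 [ 0.4796 -0.0987  0.0265]
247 193 [ 0.4988 -0.1729  0.0268]
255 215 [ 0.5124 -0.2137  0.0255]
315 100 [ 0.6141 -0.0177 -0.0011]
278 48 [0.5476 0.0529 0.0582]
340 100 [ 0.6473 -0.0185  0.0363]
1760 ((0.49309512972831726, -0.15325632691383362), (0.030410664156079292, 0.18045967817306519), 15.363537788391113) [[ 0.455 -0.07 ]
 [ 0.502 -0.244]
 [ 0.532 -0.236]
 [ 0.484 -0.062]]
567 ((0.49749547243118286, -0.1709212064743042), (0.03848240152001381, 0.21974214911460876), 15.181746482849121) [[ 0.45  -0.07 ]
 [ 0.508 -0.282]
 [ 0.545 -0.272]
 [ 0.487 -0.06 ]]
```

View pics/w1z.png

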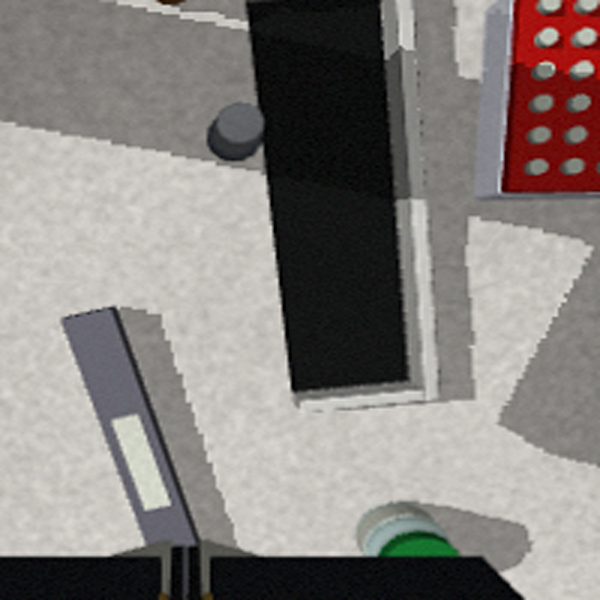

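Run:
```python
from h import *
import pickle
s=pickle.load(open("pics/w1.pkl","rb"))
def f(s,uv,z): print(np.c_[uv,plane(s,uv,z)[:,:2].round(4)])
f(s,[(297.3,163.3),(283.3,12.5),(336,159.6),(327,10)],0)
C=np.load("pics/c_wrist.npy")
Q=C.reshape(-1,3); sel=lambda a,b,x0,x1,y0,y1:Q[(Q[:,2]>a)&(Q[:,2]<b)&(Q[:,0]>x0)&(Q[:,0]<x1)&(Q[:,1]>y0)&(Q[:,1]<y1)]
W=sel(.031,.039,.54,.70,-.16,.22); print("w0 walls",cv2.minAreaRect(W[:,:2].astype(np.float32)))
# wrist0: mat pixels
o=get_obs(); o['position']=np.array([.5246,0,.234]); o['ee_rot']=np.array([-179.91,-.012,90.]); s0=dict(s); s0['c2w']=Ttool(o)@s['T_tool_cam']
f(s0,[(291,56),(308,257),(349,50),(356,250)],0)
P=sel(.05,.062,.52,.58,.02,.09); print("post",P.shape,P.min(0),P.max(0))
Q=cloud(s).reshape(-1,3); W=sel(.031,.039,.54,.70,-.16,.22); print("w1 walls",cv2.minAreaRect(W[:,:2].astype(np.float32)))
P=sel(.05,.062,.52,.58,.02,.09); print("post",P.shape,P.min(0),P.max(0))
P=sel(.066,.08,.58,.72,-.28,-.15); print("jar",P.shape,P.min(0),P.max(0))
```

```text
[[ 2.973e+02  1.633e+02  5.874e-01 -1.256e-01]
 [ 2.833e+02  1.250e+01  5.581e-01  1.155e-01]
 [ 3.360e+02  1.596e+02  6.558e-01 -1.188e-01]
 [ 3.270e+02  1.000e+01  6.271e-01  1.194e-01]]
w0 walls ((0.6120498180389404, 0.039601296186447144), (0.1434660255908966, 0.21858157217502594), 0.14919759333133698)
[[ 2.910e+02  5.600e+01  5.574e-01  1.321e-01]
 [ 3.080e+02  2.570e+02  5.875e-01 -1.244e-01]
 [ 3.490e+02  5.000e+01  6.244e-01  1.389e-01]
 [ 3.560e+02  2.500e+02  6.531e-01 -1.139e-01]]
post (406, 3) [0.5383657  0.03758283 0.05093333] [0.56143339 0.060479   0.06126208]
w1 walls ((0.616872251033783, -0.0038286149501800537), (0.14248870313167572, 0.25415849685668945), 3.5318069458007812)
post (231, 3) [0.53892723 0.03769556 0.0506052 ] [0.56219445 0.06002928 0.0616433 ]
jar (170, 3) [ 0.63323381 -0.22561817  0.06607086] [ 0.67324083 -0.21217859  0.07652232]
```

Run:
```python
import cv2
a=cv2.imread("pics/wrist0.png")[0:270,240:400]; cv2.imwrite("pics/w0z.png",cv2.resize(a,None,fx=3,fy=2.2,interpolation=cv2.INTER_CUBIC))
```

```text
(no output)
```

View pics/w0z.png

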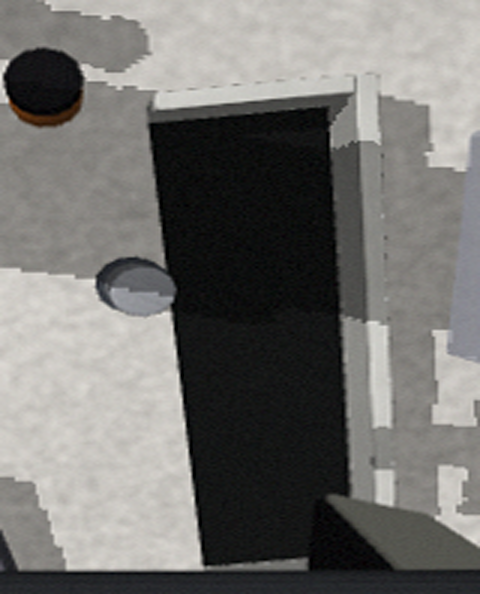

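>>> apply_moves:
  dp:
    - [0,0,15]
    - [0,0,15]
    - [0,0,15]
    - [0,0,15]
    - [0,0,15]
    - [0,0,15]
    - [0,0,15]
    - [0,0,15]
  turn: [7,7,7,7,7,7,7,7]

```text
time: 4.25
position: [0.525, -0.105, 0.2681]
ee_rot: [180.0, -0.0, 33.7]
contact_force: [0.7, 0.0, 0.2]
width: 0.0005
```

>>> apply_moves:
  dp:
    - [0,0,0]
    - [0,0,0]
    - [0,0,0]
    - [0,0,0]
    - [0,0,0]
    - [-34,-4,15]
    - [-34,-4,15]
    - [-32,-3,15]
  turn: [6.8,6.8,6.8,6.8,6.8,0,0,0]

```text
time: 4.92
position: [0.4236, -0.0936, 0.2229]
ee_rot: [-180.0, -0.0, 0.0]
contact_force: [0.8, -0.8, -0.2]
width: 0.0004
```

>>> apply_moves:
  dp:
    - [0,0,30]
    - [0,0,30]
    - [0,0,30]
    - [0,0,30]
    - [0,0,30]
    - [0,0,0]
    - [0,0,0]
    - [0,0,0]
  turn: [0,0,0,0,0,0,0,0]

```text
time: 5.58
position: [0.426, -0.0944, 0.075]
ee_rot: [180.0, -0.1, 0.0]
contact_force: [0.3, -0.1, -0.5]
width: 0.0005
```

Run:
```python
from h import *
s=snap("side"); print(s['o']['position'],s['o']['ee_rot'],s['o']['joints'])
cv2.imwrite("pics/side2.png",cv2.resize(s["img"][90:290,160:360,::-1],None,fx=3,fy=3,interpolation=cv2.INTER_CUBIC))
s=snap("wrist");cv2.imwrite("pics/w2.png",s["img"][:,:,::-1])
```

```text
[ 0.4259818  -0.09435483  0.07500694] [ 1.79960515e+02 -1.00988254e-01  7.85660305e-04] [-2.25758628e+01  2.29091016e+01  1.12774120e+02  3.31658534e-03
  4.42083707e+01  6.74210112e+01]
```

View pics/side2.png

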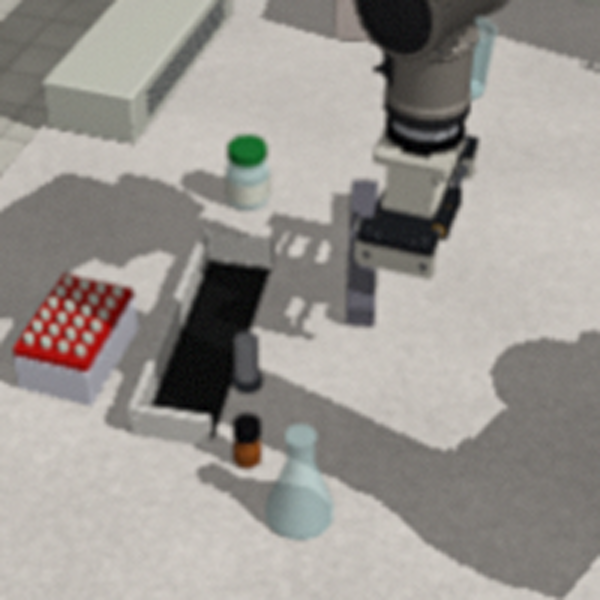

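View pics/w2.png

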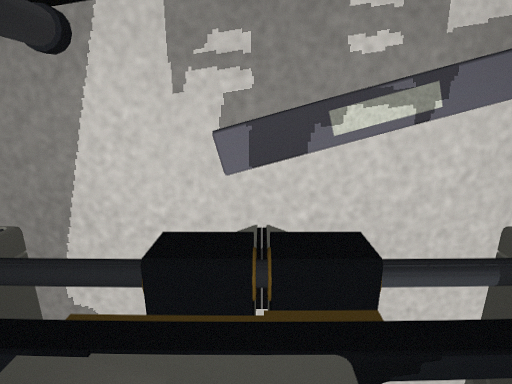

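>>> apply_moves:
  dp:
    - [0,0,14]
    - [0,0,14]
    - [0,0,14]
    - [0,0,12]
    - [0,0,0]
    - [5,0,0]
    - [4,0,0]
    - [4,0,0]
  turn: [0,0,0,0,0,0,0,0]

```text
time: 6.35
position: [0.4396, -0.0944, 0.021]
ee_rot: [179.9, -0.2, 0.0]
contact_force: [0.5, -0.5, -0.0]
width: 0.0002
```

>>> apply_moves:
  dp:
    - [4,0,0]
    - [4,0,0]
    - [4,0,0]
    - [4,0,0]
    - [4,0,0]
    - [4,0,0]
    - [4,0,0]
    - [4,0,0]
  turn: [0,0,0,0,0,0,0,0]

```text
time: 7.02
position: [0.4703, -0.0939, 0.0196]
ee_rot: [-180.0, 0.0, -0.0]
contact_force: [-0.8, 0.2, -0.3]
width: 0.0005
```

```bash
cat >> h.py <<'E'
B0=np.array([.6072,.008]); BY=np.deg2rad(6.7)
RB=np.array([[np.cos(BY),-np.sin(BY)],[np.sin(BY),np.cos(BY)]])
def tobay(p): return (np.asarray(p)[...,:2]-B0)@RB
def fromedge(s,far_l,far_r):
    """pixels of two top-edge corners at z=.028: prints world/bay and angle"""
    p=plane(s,[far_l,far_r],.028)[:,:2]; b=tobay(p); d=b[0]-b[1]
    print('world',p.round(4).tolist(),'bay',b.round(4).tolist(),'bayyaw',np.degrees(np.arctan2(-d[0],d[1])).round(2),'len',np.hypot(*d).round(4))
E
python3 - <<'E'
from h import *
s=snap("wrist");cv2.imwrite("pics/w3.png",s["img"][:,:,::-1]); print(s['o']['position'],s['o']['contact_force'])
E
```

```text
[ 0.47034031 -0.09394498  0.01964766] [-0.76633728  0.23471526 -0.29339523]
```

View pics/w3.png

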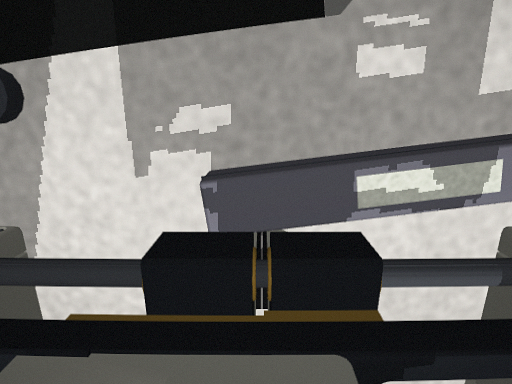

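>>> apply_moves:
  dp:
    - [4,0,0]
    - [4,0,0]
    - [4,0,0]
    - [4,0,0]
    - [4,0,0]
    - [4,0,0]
    - [4,0,0]
    - [4,0,0]
  turn: [0,0,0,0,0,0,0,0]

```text
time: 7.73
position: [0.5024, -0.094, 0.0197]
ee_rot: [-180.0, 0.0, -0.0]
contact_force: [-0.9, 0.4, 0.4]
width: 0.0008
```

Run:
```python
from h import *
s=snap("wrist");cv2.imwrite("pics/w4.png",s["img"][:,:,::-1]); print(s['o']['position'],s['o']['contact_force'])
import pickle; pickle.dump(s,open("pics/w4.pkl","wb"))
```

```text
[ 0.5023747  -0.09396306  0.0197189 ] [-0.90863952  0.36264002  0.42164984]
```

View pics/w4.png

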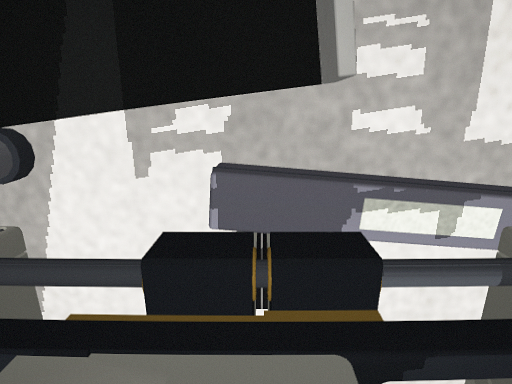

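Run:
```python
from h import *
import pickle
s=pickle.load(open("pics/w4.pkl","rb"))
fromedge(s,(216,173),(470,193)); fromedge(s,(210,228),(480,245))
Q=cloud(s).reshape(-1,3); m=(Q[:,2]>.023)&(Q[:,2]<.033)&(Q[:,0]>.46)&(Q[:,0]<.555)&(Q[:,1]>-.3)&(Q[:,1]<0)
Q=Q[m]; print(cv2.minAreaRect(Q[:,:2].astype(np.float32)),Q[:,1].max(),Q[:,1].min())
```

```text
world [[0.5448, -0.0725], [0.5351, -0.1947]] bay [[-0.0714, -0.0726], [-0.0952, -0.1929]] bayyaw -11.23 len 0.1227
world [[0.5172, -0.0684], [0.5076, -0.2053]] bay [[-0.0983, -0.0654], [-0.1238, -0.2002]] bayyaw -10.69 len 0.1372
((0.5227304100990295, -0.14422419667243958), (0.15293408930301666, 0.0337996706366539), 85.33618927001953) -0.06755021054760134 -0.22058738626347982
```

>>> apply_moves:
  dp:
    - [-15,0,0]
    - [0,20,0]
    - [0,20,0]
    - [0,20,0]
    - [5,0,0]
    - [4,0,0]
    - [4,0,0]
    - [4,0,0]
  turn: [0,0,0,0,0,0,0,0]

```text
time: 8.45
position: [0.504, -0.1531, 0.0197]
ee_rot: [-180.0, 0.1, 0.0]
contact_force: [-2.7, -0.6, 2.3]
width: 0.0006
```

>>> apply_moves:
  dp:
    - [3,0,0]
    - [3,0,0]
    - [3,0,0]
    - [3,0,0]
    - [3,0,0]
    - [2,0,0]
    - [0,0,0]
    - [0,0,0]
  turn: [0,0,0,0,0,0,0,0]

```text
time: 9.12
position: [0.5215, -0.1541, 0.0198]
ee_rot: [180.0, -0.1, 0.0]
contact_force: [-0.1, 0.3, 1.0]
width: 0.0
```

Run:
```python
from h import *
s=snap("wrist");cv2.imwrite("pics/w5.png",s["img"][:,:,::-1]); print(s['o']['position'],s['o']['contact_force'])
import pickle; pickle.dump(s,open("pics/w5.pkl","wb"))
Q=cloud(s).reshape(-1,3); m=(Q[:,2]>.023)&(Q[:,2]<.031)&(Q[:,0]>.46)&(Q[:,0]<.575)&(Q[:,1]>-.33)&(Q[:,1]<0)
Q=Q[m]; print(cv2.minAreaRect(Q[:,:2].astype(np.float32)),Q[:,1].max(),Q[:,1].min())
```

```text
[ 0.52145241 -0.15406019  0.01975033] [-0.09287618  0.29285258  0.9737843 ]
((0.5440685153007507, -0.17402832210063934), (0.21259111166000366, 0.03487270697951317), 83.01708221435547) -0.06767789804047175 -0.28040123507451736
```

View pics/w5.png

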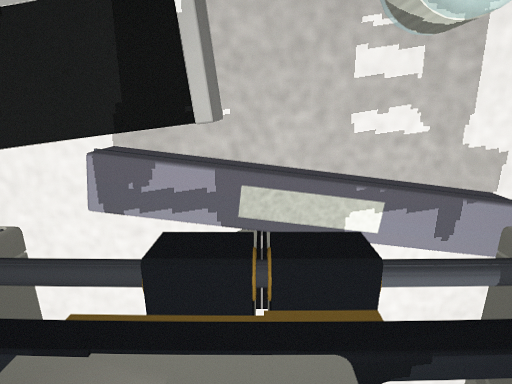

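Run:
```python
from h import *
import pickle
s=pickle.load(open("pics/w5.pkl","rb"))
fromedge(s,(95,156),(470,194)); fromedge(s,(89,210),(480,252))
# refine: depth top-face pixels outline
P=cloud(s); m=((P[...,2]>.0245)&(P[...,2]<.031)&(P[...,0]<.585)&(P[...,0]>.47)).astype(np.uint8)
m[232:]=0; cv2.imwrite("pics/m5.png",m*255)
print(proj(s,[[.5215+.0095,-.154,.028]]))
```

```text
world [[0.572, -0.0763], [0.5537, -0.255]] bay [[-0.0448, -0.0796], [-0.0838, -0.255]] bayyaw -12.55 len 0.1797
world [[0.5455, -0.0694], [0.5227, -0.2662]] bay [[-0.0703, -0.0697], [-0.1159, -0.2625]] bayyaw -13.29 len 0.1981
[[261.73270213 237.81191963]]
```

View pics/m5.png

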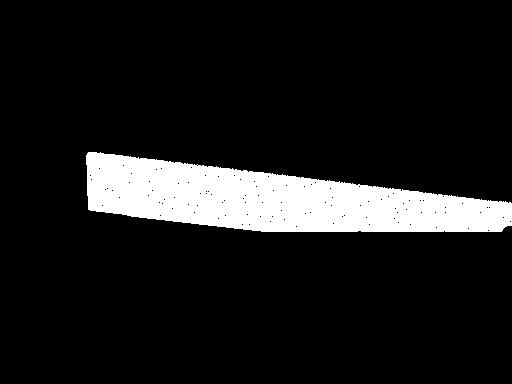

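>>> apply_moves:
  dp:
    - [-3,0,0]
    - [0,-20,0]
    - [0,-20,0]
    - [0,-20,0]
    - [6,0,0]
    - [3,0,0]
    - [3,0,0]
    - [3,0,0]
  turn: [0,0,0,0,0,0,0,0]

```text
time: 9.83
position: [0.5332, -0.0947, 0.0198]
ee_rot: [180.0, 0.0, -0.0]
contact_force: [-2.0, 0.4, 1.1]
width: 0.0007
```

>>> apply_moves:
  dp:
    - [2,0,0]
    - [2,0,0]
    - [0,0,0]
    - [0,0,0]
    - [-12,0,0]
    - [-12,0,-20]
    - [-12,20,-30]
    - [0,40,-30]
  turn: [0,0,0,0,0,0,0,0]

```text
time: 10.5
position: [0.4985, -0.1451, 0.0952]
ee_rot: [-179.9, 0.2, 0.2]
contact_force: [1.6, 0.3, -0.9]
width: 0.0003
```

>>> apply_moves:
  dp:
    - [0,40,-20]
    - [0,30,0]
    - [0,0,0]
    - [0,0,0]
    - [0,0,0]
    - [0,0,0]
    - [0,0,0]
    - [0,0,0]
  turn: [0,0,0,0,0,0,0,0]

```text
time: 11.17
position: [0.501, -0.2135, 0.1131]
ee_rot: [-180.0, 0.0, 0.1]
contact_force: [0.1, 0.4, 0.1]
width: 0.0006
```

```bash
cat >> h.py <<'E'
def casefit(name,box,zr=(.0235,.0315),show=True):
    import pickle
    s=snap("wrist"); pickle.dump(s,open(f"pics/{name}.pkl","wb")); cv2.imwrite(f"pics/{name}.png",s["img"][:,:,::-1])
    print(s['o']['time'],s['o']['position'].round(4),s['o']['ee_rot'].round(1),s['o']['contact_force'].round(1))
    Q=cloud(s).reshape(-1,3); Q=Q[(Q[:,2]>zr[0])&(Q[:,2]<zr[1])&(Q[:,0]>box[0])&(Q[:,0]<box[1])&(Q[:,1]>box[2])&(Q[:,1]<box[3])]
    b=tobay(Q); c,sz,a=cv2.minAreaRect(b.astype(np.float32)); 
    if sz[0]>sz[1]: sz=(sz[1],sz[0]); a-=90
    th=np.deg2rad(a); d=np.array([-np.sin(th),np.cos(th)])
    print('bay centre',np.round(c,4),'size',np.round(sz,4),'bayyaw',round(a,2),'L',(c+d*sz[1]/2).round(4),'R',(c-d*sz[1]/2).round(4))
    return s
E
python3 - <<'E'
from h import *
casefit("w6",(.45,.6,-.34,-.02))
E
```

```text
11.1667 [ 0.501  -0.2135  0.1131] [-1.8e+02  0.0e+00  1.0e-01] [0.1 0.4 0.1]
bay centre [-0.0667 -0.183 ] size [0.0558 0.2201] bayyaw -17.18 L [-0.0342 -0.0779] R [-0.0992 -0.2881]
```

View pics/w6.png

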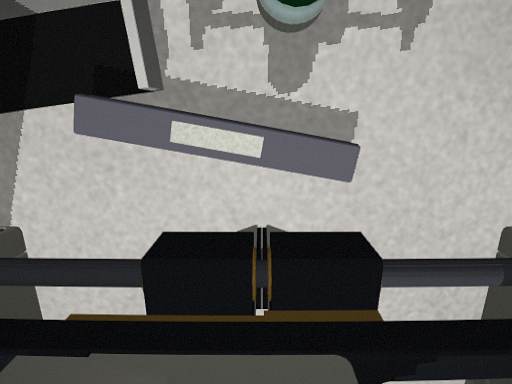

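```bash
cat >> h.py <<'E'
def corners(s,fl,nl,fr,nr):
    b=tobay(plane(s,[fl,nl,fr,nr],.028)); L=(b[0]+b[1])/2; Rr=(b[2]+b[3])/2; d=L-Rr; th=np.arctan2(d[0],d[1])
    n=np.array([np.cos(th),-np.sin(th)]); post=np.array([-.0505,.0475]); wall=np.array([-.035,-.130])
    w=lambda p:(B0+RB@p).round(4)
    print('L',L.round(4),'R',Rr.round(4),'theta',np.degrees(th).round(2),'len',np.hypot(*d).round(4),'post gap',((L-post)@n-.03).round(4),'wall gap',((wall-L)@n-.015).round(4),'world L,R',w(L),w(Rr),'worldyaw',(6.7-np.degrees(th)).round(2))
    t=(.118-L[1])/np.cos(th); print('slide',t.round(3),'lx at end',(L[0]+t*np.sin(th)).round(4))
E
python3 - <<'E'
from h import *
import pickle
s=pickle.load(open("pics/w6.pkl","rb"))
corners(s,(76,96),(74,134),(358,147),(352,181))
E
```

```text
L [-0.0483 -0.076 ] R [-0.1098 -0.2828] theta 16.57 len 0.2157 post gap 0.0074 wall gap 0.0131 world L,R [ 0.5681 -0.0731] [ 0.5311 -0.2857] worldyaw -9.87
slide 0.202 lx at end 0.0095
```

>>> apply_moves:
  dp:
    - [7,30,0]
    - [7,30,0]
    - [7,30,0]
    - [4,15,0]
    - [0,0,0]
    - [0,0,0]
    - [0,0,0]
    - [0,0,0]
  turn: [0,0,0,0,-6.7,-6.7,-6.7,-6.7]

```text
time: 11.88
position: [0.5261, -0.3192, 0.1131]
ee_rot: [-180.0, 0.0, 27.2]
contact_force: [0.9, 0.2, -0.2]
width: 0.0006
```

>>> apply_moves:
  dp:
    - [0,0,0]
    - [0,0,0]
    - [0,0,0]
    - [0,0,0]
    - [0,0,0]
    - [0,0,0]
    - [0,0,0]
    - [0,0,0]
  turn: [-6.7,-6.7,-6.7,-6.7,-6.7,-6.7,-6.7,-6.4]

```text
time: 12.55
position: [0.5262, -0.319, 0.1132]
ee_rot: [-180.0, -0.0, 80.5]
contact_force: [0.6, 0.0, 0.2]
width: 0.0004
```

>>> apply_moves:
  dp:
    - [0,0,15]
    - [0,0,15]
    - [0,0,15]
    - [0,0,15]
    - [0,0,0]
    - [0,0,0]
    - [0,0,0]
    - [0,0,0]
  turn: [0,0,0,0,0,0,0,0]

```text
time: 13.22
position: [0.5267, -0.3199, 0.0546]
ee_rot: [179.9, 0.1, 80.1]
contact_force: [-0.8, 0.5, -0.3]
width: 0.0005
```

Run:
```python
from h import *
s=casefit("w7",(.45,.6,-.34,-.02))
print(tobay(s['o']['position']), 'tip px',proj(s,[s['o']['position']+[0,0,-.008],[*(B0+RB@[-.1098,-.2828]),.014]]))
```

```text
13.2167 [ 0.5267 -0.3199  0.0546] [1.799e+02 1.000e-01 8.010e+01] [-0.8  0.5 -0.3]
bay centre [-0.0965 -0.2389] size [0.0304 0.0941] bayyaw -17.01 L [-0.0828 -0.1939] R [-0.1103 -0.2838]
[-0.1182011  -0.31623059] tip px [[263.15061959 243.57157509]
 [260.55037717 171.32551937]]
```

View pics/w7.png

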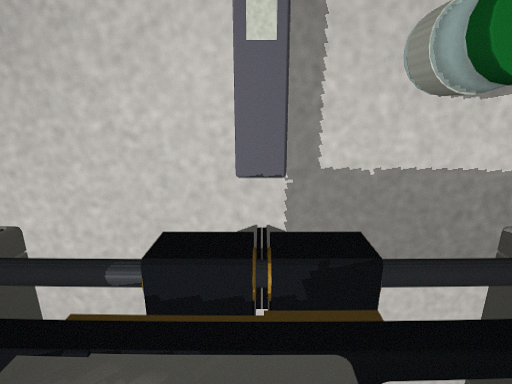

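>>> apply_moves:
  dp:
    - [0,0,10]
    - [0,0,10]
    - [0,0,8]
    - [0,0,0]
    - [6,1,0]
    - [6,0,0]
    - [4,0,0]
    - [4,0,0]
  turn: [0,0,0,0,0,0,0,0]

```text
time: 13.93
position: [0.5308, -0.2994, 0.0257]
ee_rot: [180.0, 0.0, 80.1]
contact_force: [-0.0, 0.9, 0.0]
width: 0.0005
```

>>> apply_moves:
  dp:
    - [4,0,0]
    - [4,0,0]
    - [4,0,0]
    - [4,0,0]
    - [4,0,0]
    - [4,0,0]
    - [4,0,0]
    - [4,0,0]
  turn: [0,0,0,0,0,0,0,0]

```text
time: 14.6
position: [0.5361, -0.2683, 0.0255]
ee_rot: [180.0, 0.0, 80.1]
contact_force: [-0.7, -1.7, 1.9]
width: 0.0005
```

Run:
```python
from h import *
s=casefit("w8",(.45,.6,-.34,-.02)); print(tobay(s['o']['position']))
```

```text
14.6 [ 0.5361 -0.2683  0.0255] [180.    0.   80.1] [-0.7 -1.7  1.9]
bay centre [-0.0865 -0.2045] size [0.0306 0.1097] bayyaw -16.26 L [-0.0712 -0.1519] R [-0.1019 -0.2572]
[-0.10285032 -0.26612268]
```

View pics/w8.png

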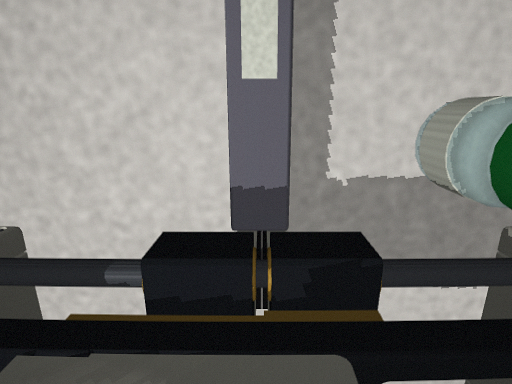

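>>> apply_moves:
  dp:
    - [4,0,0]
    - [4,0,0]
    - [4,0,0]
    - [4,0,0]
    - [4,0,0]
    - [4,0,0]
    - [4,0,0]
    - [4,0,0]
  turn: [0,0,0,0,0,0,0,0]

```text
time: 15.32
position: [0.5415, -0.2366, 0.0253]
ee_rot: [180.0, -0.0, 80.1]
contact_force: [-0.6, -2.3, 1.4]
width: 0.0004
```

Run:
```python
from h import *
s=casefit("w9",(.45,.6,-.34,-.08)); print(tobay(s['o']['position']))
```

```text
15.3167 [ 0.5415 -0.2366  0.0253] [180.   -0.   80.1] [-0.6 -2.3  1.4]
bay centre [-0.0652 -0.1774] size [0.0567 0.1098] bayyaw -16.75 L [-0.0494 -0.1249] R [-0.081 -0.23 ]
[-0.09376974 -0.23522501]
```

View pics/w9.png

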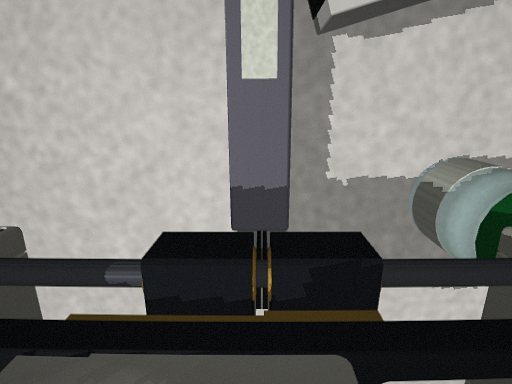

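>>> apply_moves:
  dp:
    - [4,0,0]
    - [4,0,0]
    - [4,0,0]
    - [4,0,0]
    - [4,0,0]
    - [4,0,0]
    - [4,0,0]
    - [4,0,0]
  turn: [0,0,0,0,0,0,0,0]

```text
time: 16.03
position: [0.547, -0.205, 0.0253]
ee_rot: [-180.0, -0.0, 80.1]
contact_force: [-1.5, -1.4, 0.5]
width: 0.0003
```

Run:
```python
from h import *
s=casefit("w10",(.45,.58,-.34,-.08)); print(tobay(s['o']['position']))
s=snap("side"); 
cv2.imwrite("pics/side10.png",cv2.resize(s["img"][90:290,160:360,::-1],None,fx=3,fy=3,interpolation=cv2.INTER_CUBIC))
```

```text
16.0333 [ 0.547  -0.205   0.0253] [-180.    -0.    80.1] [-1.5 -1.4  0.5]
bay centre [-0.0684 -0.143 ] size [0.0303 0.1095] bayyaw -16.42 L [-0.0529 -0.0905] R [-0.0839 -0.1955]
[-0.0846797  -0.20449524]
```

View pics/w10.png

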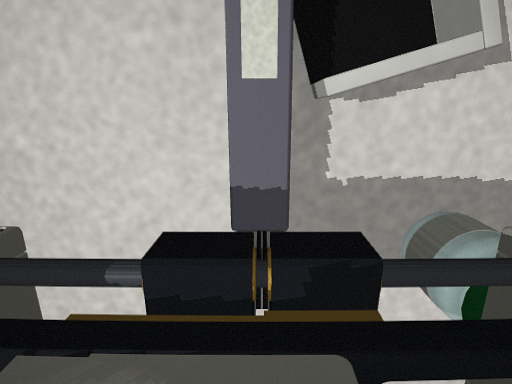

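View pics/side10.png

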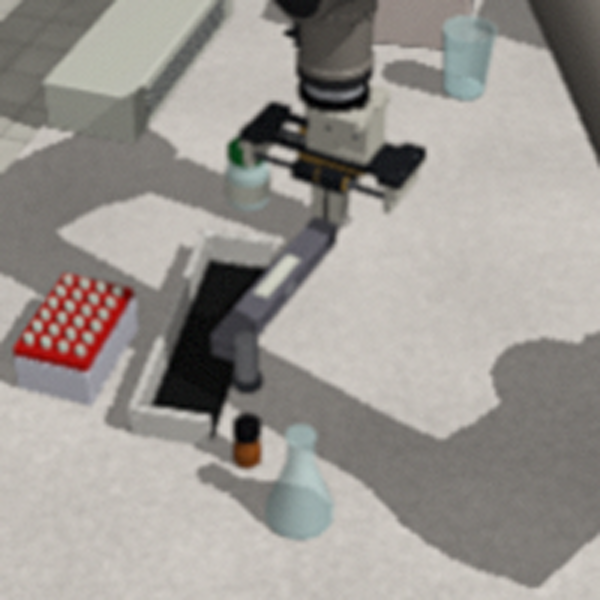

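>>> apply_moves:
  dp:
    - [4,0,0]
    - [4,0,0]
    - [4,0,0]
    - [4,0,0]
    - [4,0,0]
    - [4,0,0]
    - [4,0,0]
    - [4,0,0]
  turn: [0,0,0,0,0,0,0,0]

```text
time: 16.8
position: [0.5525, -0.1735, 0.0253]
ee_rot: [-180.0, -0.0, 80.1]
contact_force: [0.1, -0.3, -1.2]
width: 0.0003
```

Run:
```python
from h import *
s=casefit("w11",(.45,.58,-.34,-.08)); print(tobay(s['o']['position']))
```

```text
16.8 [ 0.5525 -0.1735  0.0253] [-180.    -0.    80.1] [ 0.1 -0.3 -1.2]
bay centre [-0.0625 -0.1228] size [0.0302 0.0881] bayyaw -16.59 L [-0.0499 -0.0806] R [-0.075  -0.1651]
[-0.0755185  -0.17386345]
```

View pics/w11.png

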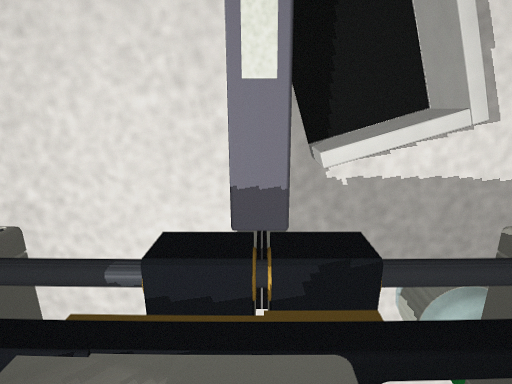

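>>> apply_moves:
  dp:
    - [4,0,0]
    - [4,0,0]
    - [4,0,0]
    - [4,0,0]
    - [4,0,0]
    - [4,0,0]
    - [4,0,0]
    - [4,0,0]
  turn: [0,0,0,0,0,0,0,0]

```text
time: 17.52
position: [0.5581, -0.142, 0.0254]
ee_rot: [180.0, -0.0, 80.1]
contact_force: [1.4, -1.4, 0.2]
width: 0.0006
```

Run:
```python
from h import *
s=casefit("w12",(.45,.57,-.34,-.05)); print(tobay(s['o']['position']))
s=snap("side"); 
cv2.imwrite("pics/side12.png",cv2.resize(s["img"][140:260,190:330,::-1],None,fx=4,fy=4,interpolation=cv2.INTER_CUBIC))
```

```text
17.5167 [ 0.5581 -0.142   0.0254] [180.   -0.   80.1] [ 1.4 -1.4  0.2]
bay centre [-0.0617 -0.0932] size [0.0263 0.0835] bayyaw -6.75 L [-0.0568 -0.0517] R [-0.0666 -0.1347]
[-0.0663044  -0.14328243]
```

View pics/w12.png

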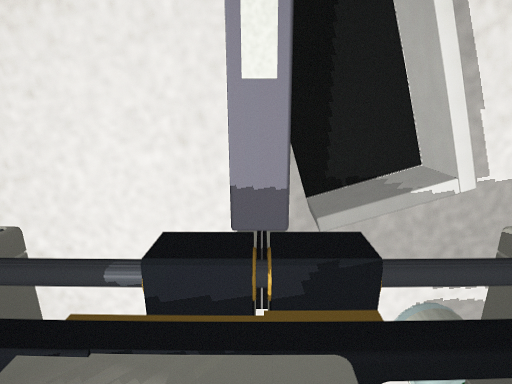

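View pics/side12.png

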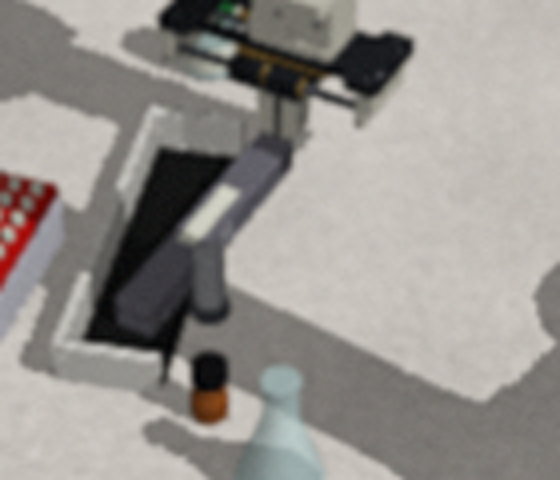

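>>> apply_moves:
  dp:
    - [4,0,0]
    - [4,0,0]
    - [4,0,0]
    - [4,0,0]
    - [4,0,0]
    - [4,0,0]
    - [4,0,0]
    - [4,0,0]
  turn: [0,0,0,0,0,0,0,0]

```text
time: 18.28
position: [0.5636, -0.1105, 0.0254]
ee_rot: [180.0, 0.0, 80.1]
contact_force: [0.5, -1.6, -0.1]
width: 0.0
```

>>> apply_moves:
  dp:
    - [3,0,0]
    - [3,0,0]
    - [2,0,0]
    - [0,0,0]
    - [-8,0,0]
    - [-12,0,0]
    - [0,0,0]
    - [0,0,0]
  turn: [0,0,0,0,0,0,0,0]

```text
time: 18.95
position: [0.5612, -0.1239, 0.0253]
ee_rot: [180.0, -0.0, 80.0]
contact_force: [0.1, -0.0, -0.0]
width: 0.0004
```

Run:
```python
from h import *
s=casefit("w13",(.45,.58,-.34,-.05)); print(tobay(s['o']['position']))
s=snap("side"); 
cv2.imwrite("pics/side13.png",cv2.resize(s["img"][140:260,190:330,::-1],None,fx=4,fy=4,interpolation=cv2.INTER_CUBIC))
```

```text
18.95 [ 0.5612 -0.1239  0.0253] [180.  -0.  80.] [ 0.1 -0.  -0. ]
bay centre [-0.0521 -0.0851] size [0.0292 0.0656] bayyaw -8.25 L [-0.0474 -0.0526] R [-0.0568 -0.1175]
[-0.06109699 -0.12563478]
```

View pics/w13.png

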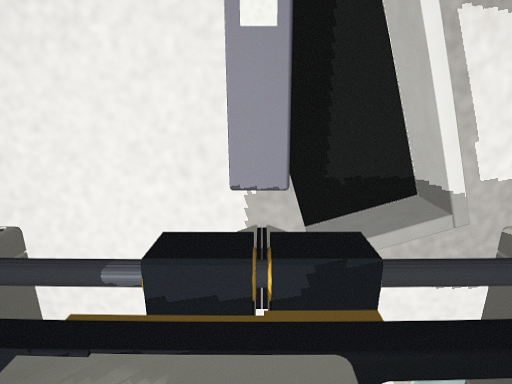

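View pics/side13.png

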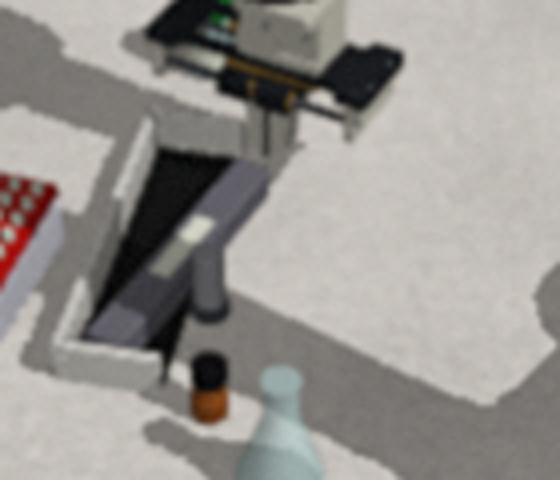

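Run:
```python
from h import *
import pickle
s=pickle.load(open("pics/w13.pkl","rb"))
b=tobay(plane(s,[(230,188),(288,188),(225,10),(294,60)],.028)); print(b.round(4))
R_=(b[0]+b[1])/2; n=b[1]-b[0]; th=np.arctan2(-n[1],n[0]); print(R_,np.degrees(th), np.degrees(np.arctan2(*(b[2]-b[0]))))
```

```text
[[-0.0669 -0.0876]
 [-0.0395 -0.0958]
 [-0.0443 -0.0119]
 [-0.0213 -0.0399]]
[-0.05317899 -0.09168435] 16.682471037494526 16.603777365954034
```

>>> apply_moves:
  dp:
    - [-4,0,-30]
    - [0,0,-30]
    - [0,0,0]
    - [0,0,0]
    - [0,0,0]
    - [0,0,0]
    - [0,0,0]
    - [0,0,0]
  turn: [0,0,6.7,6.7,6.7,6.7,6.7,6.7]

```text
time: 19.72
position: [0.5607, -0.1264, 0.0854]
ee_rot: [-180.0, -0.0, 39.6]
contact_force: [0.5, 0.3, 0.8]
width: 0.0008
```

>>> apply_moves:
  dp:
    - [0,0,0]
    - [0,0,0]
    - [0,0,0]
    - [0,0,0]
    - [0,0,0]
    - [-17,-29,0]
    - [-17,-29,0]
    - [0,0,0]
  turn: [6.7,6.7,6.7,6.7,6.4,0,0,0]

```text
time: 20.38
position: [0.5156, -0.0688, 0.0846]
ee_rot: [-179.8, 0.3, 6.8]
contact_force: [0.5, -0.1, -1.1]
width: 0.0006
```

Run:
```python
from h import *
s=casefit("w14",(.45,.58,-.34,-.05)); print(tobay(s['o']['position']))
```

```text
20.3833 [ 0.5156 -0.0688  0.0846] [-179.8    0.3    6.8] [ 0.5 -0.1 -1.1]
bay centre [-0.0508 -0.074 ] size [0.0294 0.0429] bayyaw -7.25 L [-0.0481 -0.0527] R [-0.0535 -0.0952]
[-0.0999072  -0.06563254]
```

View pics/w14.png

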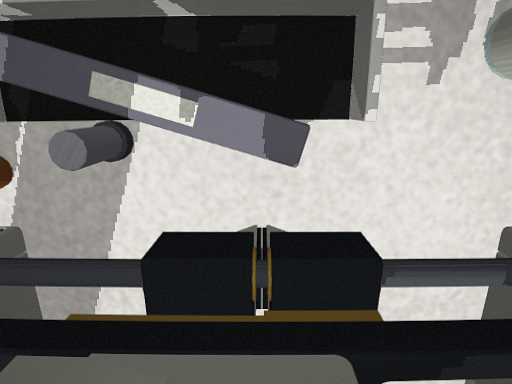

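>>> apply_moves:
  dp:
    - [0,6,16]
    - [0,0,16]
    - [0,0,16]
    - [0,0,16]
    - [0,0,0]
    - [10,0,0]
    - [8,0,0]
    - [6,0,0]
  turn: [0,0,0,0,0,0,0,0]

```text
time: 21.1
position: [0.5463, -0.0767, 0.0222]
ee_rot: [180.0, -0.1, 6.7]
contact_force: [-1.1, -0.2, -0.8]
width: 0.0006
```

>>> apply_moves:
  dp:
    - [3,0,0]
    - [3,0,0]
    - [3,0,0]
    - [3,0,0]
    - [3,0,0]
    - [3,0,0]
    - [3,0,0]
    - [3,0,0]
  turn: [0,0,0,0,0,0,0,0]

```text
time: 21.77
position: [0.5688, -0.0734, 0.0214]
ee_rot: [180.0, -0.0, 6.7]
contact_force: [-0.4, -0.3, 0.5]
width: 0.0003
```

Run:
```python
from h import *
s=casefit("w15",(.45,.58,-.34,-.05)); print(tobay(s['o']['position']))
```

```text
21.7667 [ 0.5688 -0.0734  0.0214] [180.   -0.    6.7] [-0.4 -0.3  0.5]
bay centre [-0.0371 -0.0698] size [0.0036 0.0202] bayyaw -10.13 L [-0.0353 -0.0599] R [-0.0389 -0.0798]
[-0.04761476 -0.07633043]
```

View pics/w15.png

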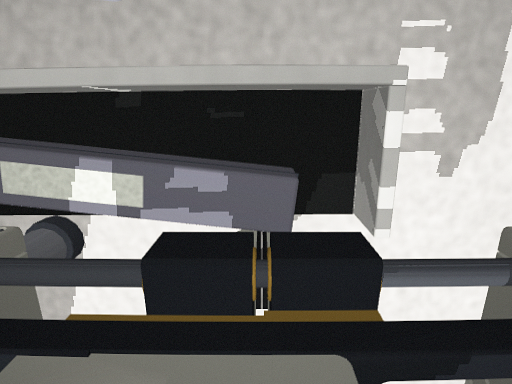

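>>> apply_moves:
  dp:
    - [3,0,0]
    - [3,0,0]
    - [3,0,0]
    - [3,0,0]
    - [3,0,0]
    - [3,0,0]
    - [2,0,0]
    - [0,0,0]
  turn: [0,0,0,0,0,0,0,0]

```text
time: 22.48
position: [0.5889, -0.071, 0.0214]
ee_rot: [180.0, -0.0, 6.7]
contact_force: [-0.1, 0.2, -0.6]
width: 0.0003
```

Run:
```python
from h import *
s=casefit("w16",(.45,.58,-.34,-.05)); print(tobay(s['o']['position']))
s=snap("side"); 
cv2.imwrite("pics/side16.png",cv2.resize(s["img"][140:260,190:330,::-1],None,fx=4,fy=4,interpolation=cv2.INTER_CUBIC))
```

```text
22.4833 [ 0.5889 -0.071   0.0214] [180.   -0.    6.7] [-0.1  0.2 -0.6]
bay centre [0. 0.] size [0. 0.] bayyaw 0.0 L [0. 0.] R [0. 0.]
[-0.02734355 -0.07632091]
```

View pics/w16.png

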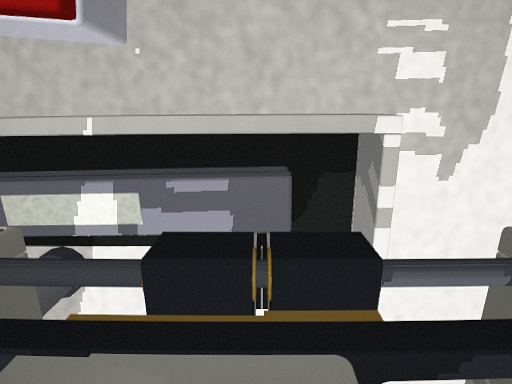

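View pics/side16.png

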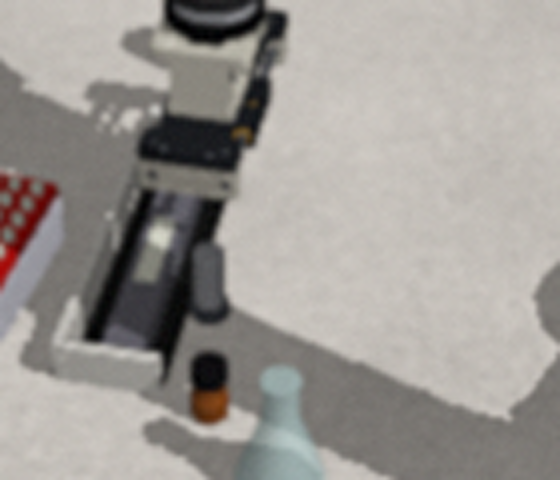

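>>> apply_moves:
  dp:
    - [-8,0,0]
    - [-20,0,0]
    - [-20,0,0]
    - [-10,0,-30]
    - [0,0,-40]
    - [0,0,-40]
    - [0,0,-40]
    - [0,-20,-40]
  turn: [0,0,0,0,0,0,0,0]

```text
time: 23.25
position: [0.5282, -0.0614, 0.211]
ee_rot: [179.9, -0.1, 6.5]
contact_force: [1.7, 0.5, -0.3]
width: 0.0
```

>>> apply_moves:
  dp:
    - [0,-30,-10]
    - [0,-30,0]
    - [0,0,0]
    - [0,0,0]
    - [0,0,0]
    - [0,0,0]
    - [0,0,0]
    - [0,0,0]
  turn: [0,0,0,0,0,0,0,0]

```text
time: 23.92
position: [0.5216, -0.0006, 0.2182]
ee_rot: [-180.0, 0.0, 6.6]
contact_force: [-0.7, -0.2, 0.2]
width: 0.0003
```

Run:
```python
from h import *
s=casefit("w17",(.53,.66,-.12,.13),zr=(.022,.0305)); print(tobay(s['o']['position']))
s=snap("side"); look(s,"side",["flask","vial","jar","beaker","tip_box","mouse"])
cv2.imwrite("pics/side17.png",cv2.resize(s["img"][90:290,160:360,::-1],None,fx=3,fy=3,interpolation=cv2.INTER_CUBIC))
```

```text
23.9167 [ 0.5216 -0.0006  0.2182] [-180.     0.     6.6] [-0.7 -0.2  0.2]
bay centre [-0.0111 -0.003 ] size [0.0905 0.2557] bayyaw 0.64 L [-0.0125  0.1248] R [-0.0097 -0.1308]
[-0.08603746  0.00148514]
side flask 0.77 [0.446 0.203 0.041]
side flask 0.4 [0.551 0.054 0.038]
side vial 0.6 [0.512 0.145 0.037]
side jar 0.62 [ 0.646 -0.214  0.024]
side tip_box 0.67 [0.712 0.094 0.054]
side mouse 0.76 [0.36  0.46  0.028]
```

View pics/w17.png

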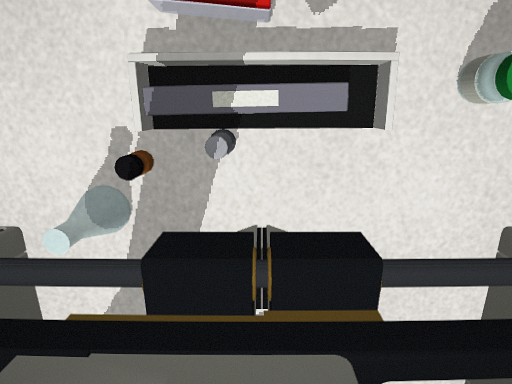

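View pics/side17.png

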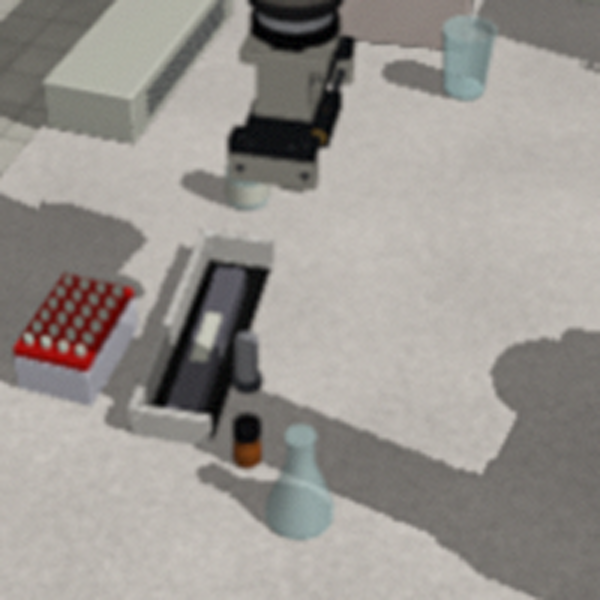

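Run:
```python
from h import *
import pickle
s=pickle.load(open("pics/w17.pkl","rb"))
print(tobay(plane(s,[(145,88),(145,115),(348,83),(348,110)],.028)).round(4))
print('mat front',tobay(plane(s,[(141,128),(383,128)],0)).round(4))
o=get_obs();print(o['time'],o['contact_force'].round(1))
```

```text
[[ 0.0069  0.1248]
 [-0.0208  0.1275]
 [ 0.0115 -0.0892]
 [-0.016  -0.0912]]
mat front [[-0.0363  0.1441]
 [-0.0365 -0.1419]]
24.3167 [-0.4 -0.7 -0.2]
```

Run:
```python
from cell import *
print(sign_off())
```

```text
the job is handed in; nothing more can be done
None
```

The case is inside the bay with nothing sticking out, and I handed the job in at about 24 s of the 72 s allowed. I only pushed it, with the closed fingertips and without gripping or lifting. The left end went forward first, with one touch-up push near the middle. I then slid the case along its length from the right end, in behind the post, and swung the right end in.

**Case position:** in the last wrist picture its top spans about −21 to +12 mm across the bay, where the open front is at −35 mm and the back wall at +35 mm. Lengthwise it spans about −91 to +127 mm between walls at ±130 mm. The left end is therefore only a few millimetres from the left wall and may be touching it. It lies nearly parallel to the bay.

**Forces:** the force readings stayed within a few newtons at every check. At the end the arm stood clear above the bay, touching nothing.

**Other things:**
- The flask, vial and tip box were found within about 5 mm of where the same camera saw them at the start.
- The jar also agreed, but its two readings came from different cameras.
- The network did not report the beaker in the last picture, though it looks unmoved there.
- The mouse had no reading at the start to compare with, but the arm never went near it.

**Disagreements:** automatic outline fits of the case mixed in the bay walls in several pictures, including the last. I used corners picked by eye there, which gave a case length of about 216 mm against the true 220 mm.

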